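# Move the condiments to the new rack in the same order

## Robot

A 6-joint arm with a two-finger parallel gripper is mounted at the origin on the work surface. World frame = base frame: x ahead of the robot, y to its left, z up, the work surface at z = 0. Lengths are in mm, angles in rad, forces in N, time in s.
With the tool pointing down it reaches from about 350 to 875 mm from the base axis. Payload 4.2 kg.
Tool frame: the origin (TCP) lies midway between the tips of the shut fingers; the grasp point (between the pads) lies 19 mm behind it (arm.hold_point_z is the distance from the TCP to the grasp point, in mm); z points along the fingers, y is the line along which they close (so a half turn about z gives the same grasp; the last joint's range is limited). The gripper opens to 85 mm and grips with 20 to 120 N. Pads are 22 mm wide; open, the fingers measure 114 mm over their backs; the gripper's body (76 mm by 85 mm) begins 54 mm behind the grasp point. The pads swing forward as they close: fully open they stand 13 mm farther back than shut.
Start: joints at [1.569, 0.385, 0.008, 0, -1.194, -0.259], TCP at [161.127, 603.852, 231.312] pointing down, gripper open.
Joint ranges: [-3.14, 3.14], [-1.21, 2.06], [-1.07, 1.41], [-3.16, 2.05], [-2.99, -0.16], [-3.1, 3.1]. Speed limits (rad/s): [2.79, 2.79, 3.14, 3.14, 3.14, 3.14].

## Interface

Orientations are given as a unit quaternion [x, y, z, w].
In Python, from bench import arm, vision gives the robot as it stands. The module is installed in compiled form; this text tells all that it offers.
- The arm moves only by the tool servo_tool, never from a script. Its argument "plan" is a list of rows, each a list of 7 numbers: the shift along the world's x, y, z each as a share of 300 mm, from -1 to 1, then the turn, a rotation vector about the world's x, y, z each as a share of 2 rad, from -1 to 1, then the opening, from 0 (shut) to 1 (fully open). A call has 1 to 20 rows; each row shifts and turns the commanded pose from where the row before left it; what a row does not reach is not made up. A row lasts 1/8 s, in which the tool goes at most 62.5 mm and 10.7 degrees, less where a joint would pass 70% of its speed; a pose out of reach is approached as far as the arm can. A call with a number of a shift or a turn outside -1 to 1 is refused whole. A call with a gripper value outside its range is refused whole. The fingers move at their own pace and stop on an object; the grip force is fixed at half the most. Time passes only in rows, so rows that do not move let the fingers close. It gives the time, the measured TCP pose, the force, the opening and the grip force at its end, in the units of the state.
- arm.read_state(): the state, without advancing time (a new reading comes with each control period).
- vision.get_image(name): name is "scene" or "top" or "wrist"; returns a dict with "image" (384x512x3 uint8, red, green, blue), "z_map" (384x512 float32, mm along the optical axis (not along the pixel's ray), 0 where there is no reading), "K" (3x3 intrinsics, pixels), "world_to_cam" (4x4, takes a point from world to camera coordinates); the wrist camera has in their place "mount" (4x4, takes a point from camera to tool coordinates, whose origin is the TCP and whose axes are the flange's). Camera axes: x right, y down, z forward; pixel columns grow to the right and rows downward; lengths in mm; the calibration is good to about 2 mm. A picture is of the moment at which its call begins: read the wrist's pose just before it.
- arm.job_done(): hands the job in; it is judged then, once.
The state is a dict: "clock": time; "joints": joint angles; "joint_vel": joint speeds; "joint_efforts": joint torques, N m; "position": TCP position; "ee_rot": TCP orientation; "contact_force": force on the tool from outside, world axes, zero at the start; "wrist_torque": the same for the moment, N m; "gripper_width": finger opening in mm; "grasp_force": force on a finger pad.
Only numpy, scipy, OpenCV 4.12 (cv2) and the standard library are available. Lean on these libraries where they do the work, as an engineer would, in place of code of your own. Each camera call takes 0.05 s, during which the arm holds its last target. There are 200 camera calls.

## Task

Move the pepper mill, the salt shaker, the mustard jar and the oil bottle from the wooden rack into the empty metal rack, one in each wire hoop, in the same left-to-right order as they stand now. Keep them upright, set each one down on the rack's floor rather than dropping it, and leave them all standing there released.

Things in the scene. Friction and masses are not known exactly. Their poses are not given: they have to be found in the camera images.
- mill: Pepper mill of beechwood, a turned body with a waist and a thick round head, 126 mm high: foot 46 mm in diameter (widest part), waist 31 mm at 55 mm height, straight-sided head 38 mm in diameter from 90 to 112 mm height, small steel nut on top. About 0.2 kg. Its origin is the centre of its underside, z points up; its yaw has no meaning.
- shaker: Salt shaker of clouded glass with a domed steel cap with six holes, 85 mm high: foot 42 mm in diameter, tapering to 38 mm at 60 mm height, cap 40 mm in diameter with straight sides from 60 to 76 mm height. About 0.14 kg. Its origin is the centre of its underside, z points up; its yaw has no meaning.
- jar: Squat mustard jar with a flat white screw lid, 72 mm high, the lowest of the four: body 48 mm in diameter up to 48 mm height, lid 50 mm in diameter with straight sides from 54 to 72 mm height. About 0.2 kg. Its origin is the centre of its underside, z points up; its yaw has no meaning.
- bottle: Oil bottle of dark glass with a narrow neck and a cork, 132 mm high: body 46 mm in diameter up to 66 mm height, sloping shoulder, straight neck 24 mm in diameter from 92 to 118 mm height, cork 21 to 23 mm in diameter above it. About 0.24 kg. Its origin is the centre of its underside, z points up; its yaw has no meaning.
- hoop_mill: The hoop of the wooden rack in which the pepper mill stands at the start: round steel wire hoop on four legs, inner diameter 66 mm, wire 5 mm, top 24.5 mm above the board, fixed. All four hoops are alike; this one marks that thing's place in the row. Origin: the hoop's centre at the board's upper face, 12 mm above the table; axes as the wooden rack's.
- hoop_shaker: The hoop of the wooden rack in which the salt shaker stands at the start: round steel wire hoop on four legs, inner diameter 66 mm, wire 5 mm, top 24.5 mm above the board, fixed. All four hoops are alike; this one marks that thing's place in the row. Origin: the hoop's centre at the board's upper face, 12 mm above the table; axes as the wooden rack's.
- hoop_jar: The hoop of the wooden rack in which the mustard jar stands at the start: round steel wire hoop on four legs, inner diameter 66 mm, wire 5 mm, top 24.5 mm above the board, fixed. All four hoops are alike; this one marks that thing's place in the row. Origin: the hoop's centre at the board's upper face, 12 mm above the table; axes as the wooden rack's.
- hoop_bottle: The hoop of the wooden rack in which the oil bottle stands at the start: round steel wire hoop on four legs, inner diameter 66 mm, wire 5 mm, top 24.5 mm above the board, fixed. All four hoops are alike; this one marks that thing's place in the row. Origin: the hoop's centre at the board's upper face, 12 mm above the table; axes as the wooden rack's.
- wooden_rack: Old condiment rack, fixed: dark wooden board 86 x 350 mm, 12 mm thick, 34 mm cheeks at the ends, four hoops in a row along its y at +127.5, +42.5, -42.5, -127.5 mm. The things stand on the board. Origin: centre of the underside; z up, y along the row to the left as the robot sees it (yaw within 0.3 rad), x away from the robot. It is on the robot's left or right.
- metal_rack: New rack, fixed, empty, on the other side: grey steel tray 86 x 350 mm, flat floor 12 mm above the table, rim 3 mm higher, lugs 37 mm high at the ends, four bright wire hoops along its y at +127.5, +42.5, -42.5, -127.5 mm: inner diameter 66 mm, wire 5 mm, top 36.5 mm above the table. Origin: centre of the underside; axes as the wooden rack's, yaw its own, within 0.3 rad.

How it is judged:
By the outcome, as a careful person would: the job done as asked, in the order asked, and still so for the second after the job is handed in, with the robot touching nothing.
It also fails if it takes over 112 s, if anything falls off the work surface, if the arm or the gripper's body presses on something with over 40 N, if the wrist force passes 120 N, or if a joint passes its speed limit or range.

## Working session

There is one attempt and no reset: what is moved stays moved. The work goes in short steps, Python scripts to look and compute and a tool call to move; the robot and the scene stay as the last step left them, time stands still between calls to the robot, and variables do not carry over. Pictures are saved under pics/ and viewed, at most 14 in all, crops included, and the job is handed in when it is done.

Besides the shell and the picture viewer there is one more tool, called after "Request:" as a command line: name --pt "numbers of a row" for each row, then --argument value for the rest. servo_tool: Moves the arm, as the interface text tells. Its arguments: {"type":"object","properties":{"plan":{"type":"array"}},"required":["plan"]}

```bash
mkdir -p pics
python3 - <<'E'
from bench import arm, vision
import cv2, numpy as np
s=arm.read_state()
print(s, arm.hold_point_z)
for n in ("scene","top"):
    d=vision.get_image(n); cv2.imwrite(f"pics/{n}0.png",d["image"][:,:,::-1])
    np.savez(f"{n}0.npz",**d); print(n,d["K"].tolist(),np.round(d["world_to_cam"],3).tolist(), (d["z_map"]>0).mean())
E
```

```text
{'clock': 0.0, 'joints': array([ 1.56862231e+00,  3.85579761e-01,  6.60765855e-03, -4.77662793e-04,
       -1.19396157e+00, -2.58634705e-01]), 'joint_vel': array([ 5.43247458e-04,  5.98880171e-05,  1.33383115e-03, -3.19887337e-04,
       -1.63716780e-04,  6.13697867e-04]), 'joint_efforts': array([ 9.55571886e-04, -3.92285156e+01,  1.88407874e+01,  4.18619201e+00,
       -4.53966932e-03, -5.09730071e-06]), 'position': array([160.97975412, 603.31514734, 230.20361002]), 'ee_rot': array([ 9.91497340e-01, -1.30122376e-01, -8.34959419e-05,  1.08828545e-03]), 'contact_force': array([ 0.16458324, -0.37378108,  0.64725445]), 'wrist_torque': array([-0.01630536, -0.01801848, -0.0244869 ]), 'grasp_force': 0.0, 'gripper_width': 85.55156657128865} 18.700000000000003
scene [[356.39939696420214, 0.0, 257.5135099588637], [0.0, 356.39939696420214, 195.24432566206468], [0.0, 0.0, 1.0]] [[0.728, 0.686, -0.0, -382.614], [0.553, -0.587, -0.591, -259.576], [-0.405, 0.43, -0.807, 1114.255], [0.0, 0.0, 0.0, 1.0]] 0.9962412516276041
top [[350.1112054286875, 0.0, 254.91635537630998], [0.0, 350.1112054286875, 194.0933527947019], [0.0, 0.0, 1.0]] [[-0.016, -1.0, 0.014, 9.317], [-0.996, 0.015, -0.093, 544.309], [0.092, -0.016, -0.996, 744.891], [0.0, 0.0, 0.0, 1.0]] 0.9958394368489584
```

View pics/scene0.png

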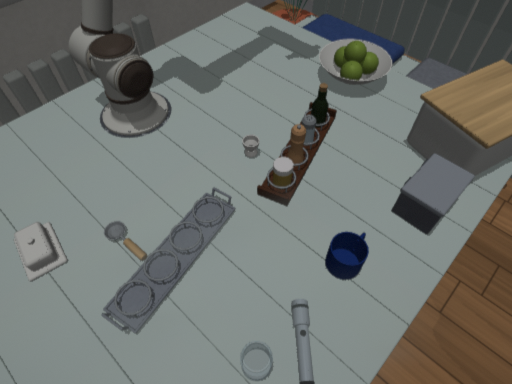

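View pics/top0.png

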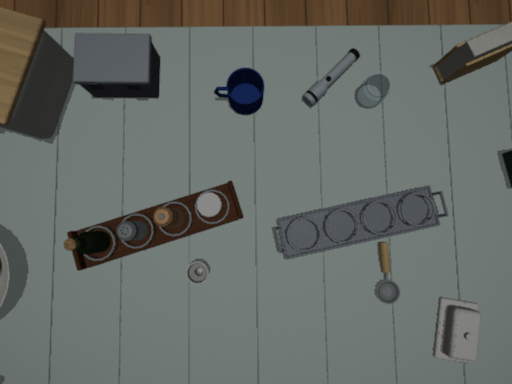

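The pictures show the wooden rack on the left (+y). From left to right it holds the bottle (top view ~75,243), the shaker (130,230), the mill (165,216) and the jar (209,205). The metal rack is empty, with hoops at about (302,234), (340,226), (377,217) and (415,210).

```bash
cat > h.py <<'E'
import numpy as np, cv2
def cloud(d):
    K,z=d["K"],d["z_map"].astype(float); v,u=np.mgrid[:384,:512]
    p=np.stack([(u-K[0,2])/K[0,0]*z,(v-K[1,2])/K[1,1]*z,z,np.ones_like(z)],-1)
    return (p@np.linalg.inv(d["world_to_cam"]).T)[...,:3]
E
python3 - <<'E'
from h import *
R={}
for n in ("top","scene"):
    d=dict(np.load(n+"0.npz")); P=cloud(d); x,y,z=P[...,0],P[...,1],P[...,2]
    tab=(abs(x-350)<60)&(abs(y)<150); print(n,"table z",np.median(z[tab]))
    for nm,(y0,y1) in dict(wood=(20,480),metal=(-480,-20)).items():
        m=(y>y0)&(y<y1)&(x>300)&(x<640)&(z>6)&(z<17)&(d["z_map"]>0)
        nl,L,st,c=cv2.connectedComponentsWithStats(cv2.morphologyEx(m.astype(np.uint8),cv2.MORPH_CLOSE,np.ones((7,7))))
        i=1+np.argmax(st[1:,4]); q=P[m&(L==i)]
        r=cv2.minAreaRect(q[:,:2].astype(np.float32)); print(n,nm,r,np.median(q[:,2]))
        # hoop pts
        m=(y>y0)&(y<y1)&(x>300)&(x<640)&(z>42)&(z<160)&(d["z_map"]>0)
        nl,L,st,c=cv2.connectedComponentsWithStats(m.astype(np.uint8))
        for i in range(1,nl):
            if st[i,4]>25:
                q=P[L==i]; t=q[:,2].max(); k=q[q[:,2]>t-6]
                print("  blob",st[i].tolist(),"zmax",round(t,1),"top xy",np.round((k[:,:2].max(0)+k[:,:2].min(0))/2,1),np.round(np.ptp(k[:,:2],axis=0),1), "all", np.round(q.min(0)),np.round(q.max(0)))
E
```

```text
top table z 0.7912573522587536
top wood ((481.61627197265625, 214.24276733398438), (86.10421752929688, 363.05572509765625), 16.896610260009766) 12.486247491243262
  blob [196, 193, 26, 25, 502] zmax 88.0 top xy [518.4  96.9] [48.6 48.7] all [494.  71.  43.] [543. 121.  88.]
  blob [153, 207, 29, 20, 468] zmax 141.1 top xy [499.5 178.6] [15.1 10.1] all [477. 159.  42.] [513. 196. 141.]
  blob [116, 221, 27, 20, 437] zmax 99.5 top xy [468.8 260.9] [31.6 32.1] all [449. 240.  44.] [489. 279.  99.]
  blob [63, 232, 42, 23, 704] zmax 147.0 top xy [446.3 342.5] [20.1 22.6] all [424. 319.  42.] [468. 359. 147.]
  blob [186, 262, 22, 23, 120] zmax 51.8 top xy [378.8 125.5] [45.6 44.5] all [356. 103.  42.] [402. 148.  52.]
top metal ((410.68994140625, -240.66441345214844), (233.02320861816406, 355.5787353515625), 11.364274024963379) 12.885370226650707
scene table z -0.2208698542433467
scene wood ((485.3826599121094, 214.69876098632812), (85.52447509765625, 367.81597900390625), 16.33291244506836) 11.787072122256575
  blob [289, 83, 39, 77, 1113] zmax 145.7 top xy [448.6 340.4] [20.  21.5] all [429. 158.  42.] [517. 357. 146.]
  blob [242, 135, 18, 13, 84] zmax 51.5 top xy [381.7 124.4] [45.  46.8] all [359. 101.  42.] [405. 148.  51.]
  blob [273, 157, 21, 26, 434] zmax 87.0 top xy [522.2  95.1] [48.5 50. ] all [498.  69.  42.] [547. 120.  87.]
scene metal ((412.47845458984375, -242.8367156982422), (236.2679443359375, 357.6117248535156), 11.3357515335083) 12.013147717542097
```

Run:
```python
from h import *
from scipy.optimize import least_squares
for n in ("top","scene"):
    d=dict(np.load(n+"0.npz")); P=cloud(d); x,y,z=P[...,0],P[...,1],P[...,2]
    for nm,c0,yaw in (("metal",(447,-244),.198),("wood",(483.5,214.5),.289)):
        s=1 if nm=="wood" else -1
        m=(s*y>20)&(s*y<480)&(x>300)&(x<640)&(z>6)&(z<17)
        m=cv2.morphologyEx(m.astype(np.uint8),cv2.MORPH_CLOSE,np.ones((7,7)))
        m=cv2.morphologyEx(m,cv2.MORPH_OPEN,np.ones((21,21)))
        if nm=="metal":
            nl,L,st,c=cv2.connectedComponentsWithStats(m); i=1+np.argmax(st[1:,4]); q=P[(L==i)&(z>4)&(z<40)]
            print(n,"tray",cv2.minAreaRect(q[:,:2].astype(np.float32)))
            c0=q[:,:2].mean(0)
        e=np.array([-np.sin(yaw),np.cos(yaw)]); f=np.array([np.cos(yaw),np.sin(yaw)])
        w=P[(z>31)&(z<40)][:,:2]; a=(w-c0)@e; b=(w-c0)@f
        for k in (127.5,42.5,-42.5,-127.5):
            r=np.hypot(a-k,b); s_=(r<44)&(r>26)&(abs(a-k)<40); w2=w[s_]
            g=least_squares(lambda t:np.hypot(*(w2-t[:2]).T)-35.5,np.r_[np.array(c0)+k*e],loss="soft_l1",f_scale=2)
            print(n,nm,k,len(w2),np.round(g.x,1),"rms",round(np.sqrt(np.mean(g.fun**2)),2))
```

```text
top tray ((479.23345947265625, -226.91473388671875), (93.19856262207031, 355.52545166015625), 11.363097190856934)
top metal 127.5 232 [ 454.8 -101.7] rms 1.53
top metal 42.5 239 [ 471.6 -184.7] rms 1.51
top metal -42.5 228 [ 488.3 -267.7] rms 1.45
top metal -127.5 238 [ 504.8 -350.9] rms 1.54
top wood 127.5 190 [443.7 339.2] rms 1.53
top wood 42.5 196 [468.4 257.8] rms 1.46
top wood -42.5 188 [493.1 176.7] rms 1.48
top wood -127.5 216 [517.7  95.5] rms 1.47
scene tray ((475.223876953125, -229.7809295654297), (107.71006774902344, 354.58428955078125), 11.465413093566895)
scene metal 127.5 89 [ 462.4 -120.6] rms 5.04
scene metal 42.5 109 [ 479.4 -204.4] rms 4.88
scene metal -42.5 124 [ 496.2 -287.3] rms 5.04
scene metal -127.5 160 [ 513.9 -376.7] rms 4.52
scene wood 127.5 54 [446.8 336.8] rms 1.75
scene wood 42.5 48 [470.7 255.7] rms 1.5
scene wood -42.5 78 [495.8 175. ] rms 1.42
scene wood -127.5 108 [520.3  93.6] rms 2.28
```

Request:
servo_tool --pt "0.05 -0.07 0 0 0 -0.04 1" --pt "0.1 -0.14 0 0 0 -0.08 1" --pt "0.1 -0.14 0 0 0 -0.08 1" --pt "0.1 -0.14 0 0 0 -0.08 1" --pt "0.1 -0.14 0 0 0 -0.08 1" --pt "0.1 -0.14 0 0 0 -0.08 1" --pt "0.1 -0.14 0 0 0 -0.07 1" --pt "0.1 -0.14 0 0 0 0 1" --pt "0.1 -0.14 0 0 0 0 1" --pt "0.1 -0.14 0 0 0 0 1" --pt "0.1 -0.14 0 0 0 0 1" --pt "0.1 -0.14 0 0 0 0 1" --pt "0.08 -0.1 0 0 0 0 1" --pt "0.045 -0.06 0 0 0 0 1" --pt "0 0 0 0 0 0 1"

```text
clock: 1.98
position: [543.9, 71.6, 230.5]
ee_rot: [0.801, -0.599, -0.0, 0.001]
contact_force: [-0.1, 1.1, 0.0]
gripper_width: 85.2
grasp_force: 0.0
```

```bash
cat >> h.py <<'E'
from scipy.spatial.transform import Rotation as Ro
def st():
    from bench import arm
    s=arm.read_state(); R=Ro.from_quat(s["ee_rot"]).as_matrix()
    a=np.degrees(np.arctan2(R[1,1],R[0,1]))
    print("t",round(s["clock"],2),"pos",np.round(s["position"],1),"close-angle",round((a+90)%180-90,2),"down",np.round(R[:,2],3),"w",round(s["gripper_width"],1),"gf",round(s["grasp_force"],1),"F",np.round(s["contact_force"],1),"q",np.round(s["joints"],2))
    return s,R
def wrist(name):
    from bench import vision
    s,R=st(); d=vision.get_image("wrist"); cv2.imwrite(f"pics/{name}.png",d["image"][:,:,::-1])
    T=np.eye(4); T[:3,:3]=R; T[:3,3]=s["position"]; d["world_to_cam"]=np.linalg.inv(T@d["mount"])
    return d,cloud(d)
E
python3 - <<'E'
from h import *
d,P=wrist("w1"); print(np.round(d["mount"],2).tolist())
np.savez("w1.npz",P=P)
m=(P[...,2]>95)|((P[...,2]>70)&(P[...,2]<92)); m&=d["z_map"]>90
nl,L,s,c=cv2.connectedComponentsWithStats(m.astype(np.uint8))
for i in range(1,nl):
    if s[i,4]>80:
        q=P[L==i]; print(s[i].tolist(),np.round(q.min(0)),np.round(q.max(0)))
E
```

```text
t 1.98 pos [543.9  71.6 230.5] close-angle 16.46 down [-0.001 -0.    -1.   ] w 85.2 gf 0.0 F [-0.1  1.1  0. ] q [ 0.43  0.26 -0.18 -0.   -1.13 -0.14]
[[-0.0, -0.96, -0.29, 73.05], [1.0, -0.0, -0.0, 0.19], [0.0, -0.29, 0.96, -142.44], [0.0, 0.0, 0.0, 1.0]]
[0, 0, 53, 91, 907] [729. -16.  70.] [767.  58.  80.]
[242, 181, 56, 57, 2478] [495.  70.  70.] [545. 121.  86.]
[0, 253, 152, 131, 8404] [582.  70. 242.] [616.  95. 301.]
[352, 253, 160, 131, 8514] [478.  39. 243.] [512.  70. 301.]
[248, 275, 44, 88, 2763] [454. 159.  70.] [515. 265. 139.]
```

Run:
```python
from h import *
W=np.load("w1.npz")["P"]
C={"wrist":W,"top":cloud(dict(np.load("top0.npz"))),"scene":cloud(dict(np.load("scene0.npz")))}
ob=dict(jar=((520,96),60,90,25),mill=((496,176),103,125,19),shaker=((470,260),72,90,20),bottle=((447,341),105,129,12))
for n,P in C.items():
    for o,(c,a,b,r) in ob.items():
        q=P[(np.hypot(P[...,0]-c[0],P[...,1]-c[1])<32)&(P[...,2]>a)&(P[...,2]<b)]
        if len(q)>15: print(n,o,len(q),"bbox c",np.round((q.min(0)+q.max(0))[:2]/2,1),"size",np.round(np.ptp(q,axis=0),1),"zmax",q[:,2].max().round(1), "minEncl",[np.round(v,1) for v in cv2.minEnclosingCircle(q[:,:2].astype(np.float32))])
```

```text
wrist jar 2516 bbox c [520.2  95.6] size [50.5 50.5 25.7] zmax 86.0 minEncl [array([519.9,  95.6]), np.float64(25.8)]
wrist mill 650 bbox c [496.3 173.5] size [37.5 29.8 22. ] zmax 125.0 minEncl [array([496.3, 177.7]), np.float64(19.1)]
wrist shaker 411 bbox c [471.9 251.8] size [36.1 25.4 17.8] zmax 89.9 minEncl [array([471.4, 256.7]), np.float64(19.3)]
top jar 492 bbox c [518.4  96.1] size [48.8 50.1 18. ] zmax 88.0 minEncl [array([519.1,  96.2]), np.float64(25.3)]
top mill 58 bbox c [495.2 177.3] size [36.1 34.4 21. ] zmax 125.0 minEncl [array([495.3, 178.7]), np.float64(19.0)]
top shaker 83 bbox c [469.7 259.4] size [38.1 38.8 17.2] zmax 90.0 minEncl [array([468.8, 259.8]), np.float64(19.9)]
top bottle 77 bbox c [446.2 335. ] size [22.7  9.5 23.2] zmax 128.3 minEncl [array([446.2, 339.3]), np.float64(11.4)]
scene jar 348 bbox c [522.6  94.5] size [49.3 51.2 27. ] zmax 87.0 minEncl [array([521.7,  94.5]), np.float64(26.0)]
scene mill 97 bbox c [499.4 173.3] size [34.7 31.4 21.5] zmax 124.7 minEncl [array([499.2, 176. ]), np.float64(18.8)]
scene shaker 79 bbox c [472.8 257.7] size [37.2 39.8 17.9] zmax 90.0 minEncl [array([472.7, 258.1]), np.float64(20.4)]
scene bottle 59 bbox c [450.  335.7] size [21.7 19.9 22.7] zmax 128.2 minEncl [array([450.7, 337.7]), np.float64(12.0)]
```

View pics/w1.png

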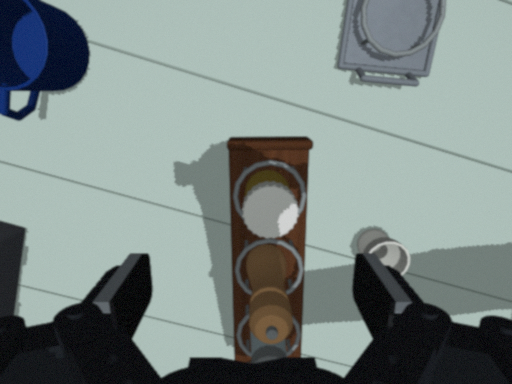

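The wrist view shows the jar's lid at about (270,210), the mill at (270,310) behind it, and an end hoop of the metal rack at the upper right (395,20). The closing direction is across the row, so I'll grasp the jar next.

Request:
servo_tool --pt "-0.04 0.04 0 0 0 0 1" --pt "-0.039 0.04 0 0 0 0 1" --pt "0 0 -0.12 0 0 0 1" --pt "0 0 -0.14 0 0 0 1" --pt "0 0 -0.14 0 0 0 1" --pt "0 0 -0.11 0 0 0 1" --pt "0 0 -0.06 0 0 0 1" --pt "0 0 -0.025 0 0 0 1" --pt "0 0 0 0 0 0 1" --pt "0 0 0 0 0 0 1"

```text
clock: 3.28
position: [520.4, 97.5, 53.9]
ee_rot: [0.802, -0.597, 0.001, -0.001]
contact_force: [0.2, -0.9, 0.5]
gripper_width: 85.4
grasp_force: 0.0
```

```bash
python3 -c "
from h import *; st()"
```

```text
t 3.27 pos [520.4  97.5  53.9] close-angle 16.66 down [ 0.002  0.001 -1.   ] w 85.4 gf 0.0 F [ 0.2 -0.9  0.5] q [ 0.49  0.43 -0.45  0.   -0.69 -0.2 ]
```

Request:
servo_tool --pt "0 -0.005 -0.005 0 0 0 1" --pt "0 0 0 0 0 0 0" --pt "0 0 0 0 0 0 0" --pt "0 0 0 0 0 0 0" --pt "0 0 0 0 0 0 0" --pt "0 0 0 0 0 0 0" --pt "0 0 0 0 0 0 0"

```text
clock: 4.15
position: [520.1, 95.3, 51.9]
ee_rot: [0.802, -0.597, 0.0, -0.0]
contact_force: [-2.0, -1.0, 4.1]
gripper_width: 48.6
grasp_force: 62.0
```

Request:
servo_tool --pt "0 0 0.02 0 0 0 0" --pt "0 0 0.06 0 0 0 0" --pt "0 0 0.08 0 0 0 0" --pt "0 0 0.06 0 0 0 0" --pt "0 -0.04 0 0 0 0 0" --pt "-0.005 -0.1 0 0 0 -0.006 0" --pt "-0.005 -0.14 0 0 0 -0.01 0" --pt "-0.005 -0.15 0 0 0 -0.01 0" --pt "-0.005 -0.15 0 0 0 -0.01 0" --pt "-0.005 -0.15 0 0 0 -0.01 0" --pt "-0.005 -0.15 0 0 0 0 0" --pt "-0.005 -0.15 0 0 0 0 0" --pt "-0.005 -0.15 0 0 0 0 0" --pt "-0.005 -0.14 0 0 0 0 0" --pt "-0.005 -0.1 0 0 0 0 0" --pt "0 -0.05 0 0 0 0 0" --pt "0 -0.02 0 0 0 0 0" --pt "0 0 0 0 0 0 0" --pt "0 0 0 0 0 0 0"

```text
clock: 6.52
position: [505.0, -350.7, 117.3]
ee_rot: [0.774, -0.633, -0.0, -0.0]
contact_force: [0.0, -0.2, -2.5]
gripper_width: 48.4
grasp_force: 62.2
```

```bash
cat >> h.py <<'E'
def hoops(P,c0=(481.2,-227.3),yaw=.198,ks=(127.5,42.5,-42.5,-127.5)):
    from scipy.optimize import least_squares
    e=np.array([-np.sin(yaw),np.cos(yaw)]); w=P[(P[...,2]>31)&(P[...,2]<40)][:,:2]
    for k in ks:
        t0=np.array(c0)+k*e; r=np.hypot(*(w-t0).T); w2=w[(r<42)&(r>29)]
        if len(w2)>40:
            g=least_squares(lambda t:np.hypot(*(w2-t[:2]).T)-35.5,t0,loss="soft_l1",f_scale=2); print("hoop",k,len(w2),np.round(g.x,1),round(np.sqrt(np.mean(g.fun**2)),2))
E
python3 - <<'E'
from h import *
d,P=wrist("w2"); hoops(P)
from bench import vision
s=vision.get_image("scene"); Q=cloud(s); print("scene");hoops(Q,(482,-228.5))
cv2.imwrite("pics/s2.png",cv2.resize(s["image"][180:340,80:300,::-1],None,fx=3,fy=3))
E
```

```text
t 6.53 pos [ 505.  -350.7  117.3] close-angle 11.41 down [-0.  0. -1.] w 48.4 gf 62.2 F [ 0.  -0.2 -2.5] q [-0.34  0.47 -0.17 -0.   -0.94  0.54]
hoop 42.5 153 [ 472.9 -187.5] 0.97
hoop -127.5 1565 [ 505.8 -352.7] 1.5
scene
hoop 127.5 177 [ 457.7 -103.6] 1.6
hoop 42.5 199 [ 474.6 -186.6] 1.48
hoop -42.5 227 [ 491.1 -269.7] 1.5
hoop -127.5 206 [ 507.4 -352.8] 1.55
```

View pics/s2.png

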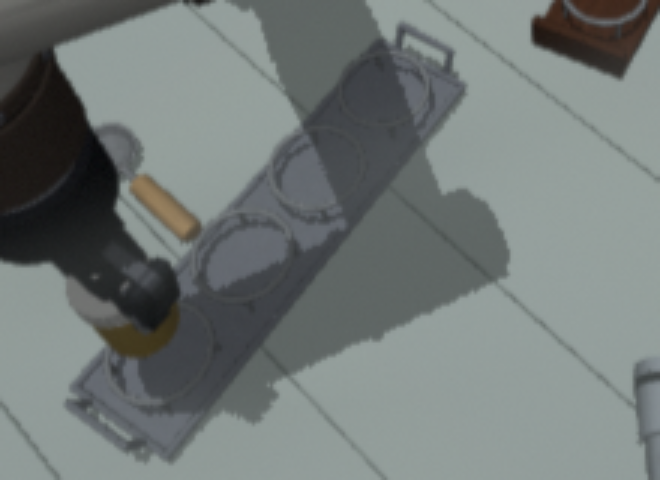

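The crop shows the jar held above the end hoop (160,350), and the three views agree on the hoop positions. Next I lower the jar, slowly over the last few millimetres.

Request:
servo_tool --pt "0.003 -0.004 0 0 0 0 0" --pt "0 0 -0.04 0 0 0 0" --pt "0 0 -0.06 0 0 0 0" --pt "0 0 -0.06 0 0 0 0" --pt "0 0 -0.03 0 0 0 0" --pt "0 0 -0.01 0 0 0 0" --pt "0 0 -0.005 0 0 0 0" --pt "0 0 -0.005 0 0 0 0" --pt "0 0 -0.003 0 0 0 0" --pt "0 0 0 0 0 0 0"

```text
clock: 7.88
position: [505.9, -352.9, 53.6]
ee_rot: [0.774, -0.634, 0.0, -0.0]
contact_force: [1.1, 0.2, -2.5]
gripper_width: 48.3
grasp_force: 62.2
```

Request:
servo_tool --pt "0 0 -0.003 0 0 0 0" --pt "0 0 -0.003 0 0 0 0" --pt "0 0 0 0 0 0 0"

```text
clock: 8.25
position: [505.9, -352.9, 51.9]
ee_rot: [0.774, -0.634, 0.0, 0.0]
contact_force: [-1.1, 0.1, -0.0]
gripper_width: 47.9
grasp_force: 62.3
```

Request:
servo_tool --pt "0 0 -0.003 0 0 0 0" --pt "0 0 0 0 0 0 0"

```text
clock: 8.5
position: [505.9, -353.0, 51.9]
ee_rot: [0.774, -0.634, 0.0, 0.0]
contact_force: [-2.6, 2.6, 4.4]
gripper_width: 48.3
grasp_force: 62.9
```

Request:
servo_tool --pt "0 0 0 0 0 0 0.4" --pt "0 0 0 0 0 0 0.8" --pt "0 0 0 0 0 0 1" --pt "0 0 0 0 0 0 1" --pt "0 0 0 0 0 0 1" --pt "0 0 0.04 0 0 0 1" --pt "0 0 0.1 0 0 0 1" --pt "0 0 0.12 0 0 0 1" --pt "0 0 0.12 0 0 0 1" --pt "0 0 0.05 0 0 0 1" --pt "0 0 0 0 0 0 1"

```text
clock: 9.88
position: [506.2, -352.9, 180.7]
ee_rot: [0.774, -0.634, 0.001, -0.0]
contact_force: [0.5, -0.1, -0.2]
gripper_width: 85.8
grasp_force: 0.0
```

Run:
```python
from h import *
d,P=wrist("w3")
q=P[(P[...,2]>72)&(P[...,2]<90)&(np.hypot(P[...,0]-506,P[...,1]+352)<40)]; print(len(q),cv2.minEnclosingCircle(q[:,:2].astype(np.float32)),np.median(q[:,2]),q[:,2].max())
```

```text
t 9.88 pos [ 506.2 -352.9  180.7] close-angle 11.34 down [ 0.002 -0.001 -1.   ] w 85.8 gf 0.0 F [ 0.5 -0.1 -0.2] q [-0.35  0.41 -0.09 -0.   -1.07  0.55]
3642 ((506.1424560546875, -352.62457275390625), 25.62441062927246) 83.7592614448323 86.21658807341916
```

View pics/w3.png

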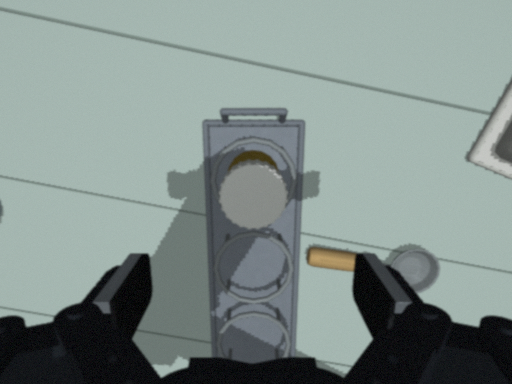

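The jar stands upright and centred in the end hoop (lid at 253,195). Next I go back to the mill.

Request:
servo_tool --pt "0 0.04 0 0 0 0 1" --pt "0 0.1 0 0 0 0.008 1" --pt "-0.004 0.16 0 0 0 0.008 1" --pt "-0.004 0.16 0 0 0 0.008 1" --pt "-0.004 0.16 0 0 0 0.008 1" --pt "-0.004 0.16 0 0 0 0.008 1" --pt "-0.004 0.16 0 0 0 0.006 1" --pt "-0.004 0.16 0 0 0 0 1" --pt "-0.004 0.16 0 0 0 0 1" --pt "-0.003 0.16 0 0 0 0 1" --pt "0 0.16 0 0 0 0 1" --pt "0 0.1 0 0 0 0 1" --pt "0 0.06 0 0 0 0 1" --pt "0 0.028 0 0 0 0 1" --pt "0 0 0 0 0 0 1" --pt "0 0 0 0 0 0 1"

```text
clock: 11.92
position: [496.4, 176.6, 179.6]
ee_rot: [0.802, -0.598, -0.0, 0.0]
contact_force: [-0.0, -0.3, 0.2]
gripper_width: 85.6
grasp_force: 0.0
```

Run:
```python
from h import *
d,P=wrist("w4")
q=P[(P[...,2]>103)&(P[...,2]<145)&(np.hypot(P[...,0]-497,P[...,1]-177)<32)]; print(len(q),cv2.minEnclosingCircle(q[:,:2].astype(np.float32)),q.min(0),q.max(0))
```

```text
t 11.93 pos [496.4 176.6 179.6] close-angle 16.55 down [-0. -0. -1.] w 85.6 gf 0.0 F [-0.  -0.3  0.2] q [ 0.65  0.26 -0.31 -0.   -1.   -0.36]
3145 ((495.86102294921875, 178.27554321289062), 19.04206657409668) [477.09215019 159.26583855 103.10567707] [514.72989923 196.55963211 139.36612205]
```

Request:
servo_tool --pt "-0.001 0.004 -0.05 0 0 0 1" --pt "0 0 -0.1 0 0 0 1" --pt "0 0 -0.1 0 0 0 1" --pt "0 0 -0.035 0 0 0 1" --pt "0 0 -0.01 0 0 0 1" --pt "0 0 0 0 0 0 1" --pt "0 0 0 0 0 0 0" --pt "0 0 0 0 0 0 0" --pt "0 0 0 0 0 0 0" --pt "0 0 0 0 0 0 0" --pt "0 0 0 0 0 0 0" --pt "0 0 0 0 0 0 0" --pt "0 0 0 0 0 0 0"

```text
clock: 13.6
position: [496.4, 178.8, 91.9]
ee_rot: [0.802, -0.597, 0.0, -0.0]
contact_force: [-1.2, -1.0, 6.4]
gripper_width: 36.4
grasp_force: 60.0
```

Request:
servo_tool --pt "0 0 0.02 0 0 0 0" --pt "0 0 0.06 0 0 0 0" --pt "0 0 0.08 0 0 0 0" --pt "0 0 0.06 0 0 0 0" --pt "0 -0.04 0 0 0 0 0" --pt "-0.002 -0.1 0 0 0 -0.006 0" --pt "-0.002 -0.14 0 0 0 -0.01 0" --pt "-0.002 -0.15 0 0 0 -0.01 0" --pt "-0.002 -0.15 0 0 0 -0.01 0" --pt "-0.002 -0.15 0 0 0 -0.01 0" --pt "-0.002 -0.15 0 0 0 0 0" --pt "-0.002 -0.15 0 0 0 0 0" --pt "-0.002 -0.15 0 0 0 0 0" --pt "-0.003 -0.14 0 0 0 0 0" --pt "-0.003 -0.1 0 0 0 0 0" --pt "0 -0.05 0 0 0 0 0" --pt "0 -0.02 0 0 0 0 0" --pt "0 0 0 0 0 0 0" --pt "0 0 0 0 0 0 0"

```text
clock: 15.98
position: [489.6, -267.4, 157.2]
ee_rot: [0.774, -0.633, -0.0, -0.0]
contact_force: [-0.2, 0.1, -1.9]
gripper_width: 36.5
grasp_force: 60.3
```

Run:
```python
from h import *
st()
from bench import vision
s=vision.get_image("scene"); cv2.imwrite("pics/s4.png",cv2.resize(s["image"][150:340,80:300,::-1],None,fx=3,fy=3))
```

```text
t 15.97 pos [ 489.6 -267.4  157.2] close-angle 11.41 down [-0.  0. -1.] w 36.5 gf 60.3 F [-0.2  0.1 -1.9] q [-0.21  0.34 -0.26 -0.   -0.97  0.41]
```

View pics/s4.png

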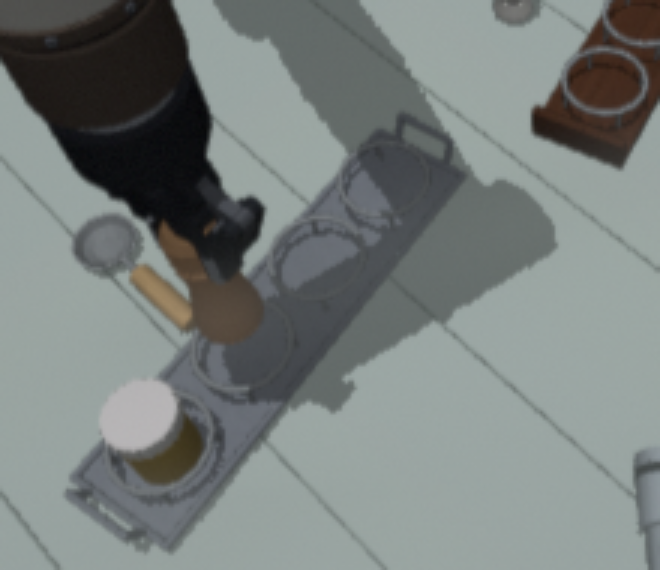

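The mill hangs upright above its hoop (240,345), and the jar stands in the end hoop. Next I lower the mill.

Request:
servo_tool --pt "0 -0.005 0 0 0 0 0" --pt "0 0 -0.04 0 0 0 0" --pt "0 0 -0.06 0 0 0 0" --pt "0 0 -0.06 0 0 0 0" --pt "0 0 -0.03 0 0 0 0" --pt "0 0 -0.01 0 0 0 0" --pt "0 0 -0.005 0 0 0 0" --pt "0 0 -0.005 0 0 0 0" --pt "0 0 -0.003 0 0 0 0" --pt "0 0 -0.003 0 0 0 0" --pt "0 0 0 0 0 0 0"

```text
clock: 17.4
position: [489.6, -269.8, 92.5]
ee_rot: [0.774, -0.634, 0.0, -0.0]
contact_force: [0.3, -0.1, -0.9]
gripper_width: 36.1
grasp_force: 60.3
```

Request:
servo_tool --pt "0 0 -0.002 0 0 0 0" --pt "0 0 -0.002 0 0 0 0" --pt "0 0 0 0 0 0 0"

```text
clock: 17.77
position: [489.8, -270.0, 92.0]
ee_rot: [0.774, -0.634, 0.0, 0.0]
contact_force: [-1.7, -0.2, 3.8]
gripper_width: 36.3
grasp_force: 60.9
```

Request:
servo_tool --pt "0 0 0 0 0 0 0.4" --pt "0 0 0 0 0 0 0.8" --pt "0 0 0 0 0 0 1" --pt "0 0 0 0 0 0 1" --pt "0 0 0 0 0 0 1" --pt "0 0 0 0 0 0 1" --pt "0 0 0.04 0 0 0 1" --pt "0 0 0.1 0 0 0 1" --pt "0 0 0.1 0 0 0 1" --pt "0 0 0.06 0 0 0 1" --pt "0 0 0 0 0 0 1"

```text
clock: 19.15
position: [490.7, -270.1, 183.6]
ee_rot: [0.774, -0.634, 0.002, -0.001]
contact_force: [0.5, -0.3, -0.7]
gripper_width: 85.6
grasp_force: 0.0
```

Run:
```python
from h import *
d,P=wrist("w5")
q=P[(P[...,2]>103)&(P[...,2]<145)&(np.hypot(P[...,0]-490,P[...,1]+270)<32)]; print(len(q),cv2.minEnclosingCircle(q[:,:2].astype(np.float32)),q.min(0),q.max(0))
```

```text
t 19.15 pos [ 490.7 -270.1  183.6] close-angle 11.36 down [ 0.005 -0.001 -1.   ] w 85.6 gf 0.0 F [ 0.5 -0.3 -0.7] q [-0.21  0.31 -0.23  0.   -1.03  0.41]
3041 ((489.5575866699219, -270.5752258300781), 19.121065139770508) [ 470.70059413 -289.65012945  103.00220845] [ 507.97734362 -251.92752808  139.07789401]
```

Request:
servo_tool --pt "0 0.04 0 0 0 0 1" --pt "-0.004 0.1 0 0 0 0.008 1" --pt "-0.008 0.16 0 0 0 0.008 1" --pt "-0.008 0.16 0 0 0 0.008 1" --pt "-0.008 0.16 0 0 0 0.008 1" --pt "-0.008 0.16 0 0 0 0.008 1" --pt "-0.008 0.16 0 0 0 0.006 1" --pt "-0.008 0.16 0 0 0 0 1" --pt "-0.008 0.16 0 0 0 0 1" --pt "-0.005 0.16 0 0 0 0 1" --pt "0 0.16 0 0 0 0 1" --pt "0 0.1 0 0 0 0 1" --pt "0 0.06 0 0 0 0 1" --pt "0 0.025 0 0 0 0 1" --pt "0 0 0 0 0 0 1" --pt "0 0 0 0 0 0 1"

```text
clock: 21.2
position: [470.1, 258.8, 181.2]
ee_rot: [0.802, -0.598, -0.0, 0.0]
contact_force: [0.6, -0.1, 0.4]
gripper_width: 85.3
grasp_force: 0.0
```

Run:
```python
from h import *
d,P=wrist("w6")
q=P[(P[...,2]>74)&(P[...,2]<110)&(np.hypot(P[...,0]-471,P[...,1]-258)<32)]; print(len(q),cv2.minEnclosingCircle(q[:,:2].astype(np.float32)),q.min(0),q.max(0))
```

```text
t 21.2 pos [470.1 258.8 181.2] close-angle 16.55 down [-0. -0. -1.] w 85.3 gf 0.0 F [ 0.6 -0.1  0.4] q [ 0.81  0.28 -0.28 -0.   -1.01 -0.52]
2413 ((469.735595703125, 259.3531188964844), 19.862390518188477) [450.25750661 239.70616778  74.25252176] [489.59398195 279.17621825  98.32845391]
```

Request:
servo_tool --pt "0 0 -0.05 0 0 0 1" --pt "0 0 -0.12 0 0 0 1" --pt "0 0 -0.14 0 0 0 1" --pt "0 0 -0.06 0 0 0 1" --pt "0 0 -0.03 0 0 0 1" --pt "0 0 -0.01 0 0 0 1" --pt "0 0 0 0 0 0 1" --pt "0 0 0 0 0 0 0" --pt "0 0 0 0 0 0 0" --pt "0 0 0 0 0 0 0" --pt "0 0 0 0 0 0 0" --pt "0 0 0 0 0 0 0" --pt "0 0 0 0 0 0 0" --pt "0 0 0 0 0 0 0"

```text
clock: 23.0
position: [470.3, 259.9, 58.9]
ee_rot: [0.802, -0.597, 0.0, -0.0]
contact_force: [-1.1, 0.8, 6.3]
gripper_width: 37.6
grasp_force: 60.1
```

Request:
servo_tool --pt "0 0 0.02 0 0 0 0" --pt "0 0 0.06 0 0 0 0" --pt "0 0 0.08 0 0 0 0" --pt "0 0 0.06 0 0 0 0" --pt "0 -0.04 0 0 0 0 0" --pt "0 -0.1 0 0 0 -0.006 0" --pt "0.001 -0.14 0 0 0 -0.01 0" --pt "0.001 -0.15 0 0 0 -0.01 0" --pt "0.001 -0.15 0 0 0 -0.01 0" --pt "0.001 -0.15 0 0 0 -0.01 0" --pt "0.001 -0.15 0 0 0 0 0" --pt "0.001 -0.15 0 0 0 0 0" --pt "0.001 -0.15 0 0 0 0 0" --pt "0.001 -0.14 0 0 0 0 0" --pt "0.001 -0.1 0 0 0 0 0" --pt "0 -0.05 0 0 0 0 0" --pt "0 -0.02 0 0 0 0 0" --pt "0 0 0 0 0 0 0" --pt "0 0 0 0 0 0 0"

```text
clock: 25.38
position: [472.8, -186.5, 124.1]
ee_rot: [0.774, -0.633, -0.0, -0.0]
contact_force: [-0.3, 0.1, -0.4]
gripper_width: 37.7
grasp_force: 60.3
```

Run:
```python
from h import *
st()
from bench import vision
s=vision.get_image("scene"); cv2.imwrite("pics/s6.png",cv2.resize(s["image"][150:340,80:300,::-1],None,fx=3,fy=3))
```

```text
t 25.38 pos [ 472.8 -186.5  124.1] close-angle 11.41 down [-0.  0. -1.] w 37.7 gf 60.3 F [-0.3  0.1 -0.4] q [-0.06  0.3  -0.42 -0.   -0.85  0.26]
```

View pics/s6.png

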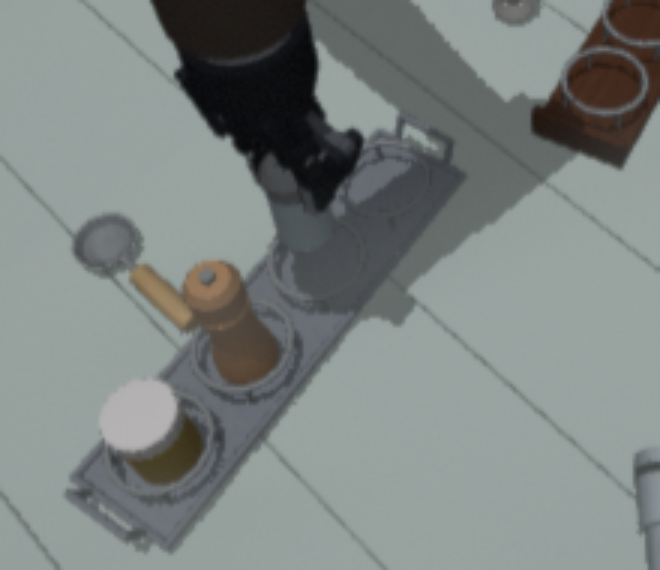

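The mill and jar stand upright in their hoops, and the shaker hangs above its hoop (318,258). Next I lower the shaker.

Request:
servo_tool --pt "0 0 -0.04 0 0 0 0" --pt "0 0.002 -0.06 0 0 0 0" --pt "0 0 -0.06 0 0 0 0" --pt "0 0 -0.03 0 0 0 0" --pt "0 0 -0.01 0 0 0 0" --pt "0 0 -0.005 0 0 0 0" --pt "0 0 -0.005 0 0 0 0" --pt "0 0 -0.003 0 0 0 0" --pt "0 0 -0.003 0 0 0 0" --pt "0 0 0 0 0 0 0"

```text
clock: 26.68
position: [472.8, -186.7, 59.4]
ee_rot: [0.774, -0.634, 0.0, -0.0]
contact_force: [-0.5, 0.4, -1.9]
gripper_width: 37.6
grasp_force: 60.3
```

Request:
servo_tool --pt "0 0 -0.002 0 0 0 0" --pt "0 0 -0.002 0 0 0 0" --pt "0 0 0 0 0 0 0"

```text
clock: 27.05
position: [473.0, -186.8, 58.9]
ee_rot: [0.774, -0.634, 0.0, 0.0]
contact_force: [-3.0, 0.1, 5.1]
gripper_width: 37.8
grasp_force: 60.9
```

Request:
servo_tool --pt "0 0 0 0 0 0 0.4" --pt "0 0 0 0 0 0 0.8" --pt "0 0 0 0 0 0 1" --pt "0 0 0 0 0 0 1" --pt "0 0 0 0 0 0 1" --pt "0 0 0 0 0 0 1" --pt "0 0 0.04 0 0 0 1" --pt "0 0 0.12 0 0 0 1" --pt "0 0 0.14 0 0 0 1" --pt "0 0 0.1 0 0 0 1" --pt "0 0 0.02 0 0 0 1" --pt "0 0 0 0 0 0 1"

```text
clock: 28.55
position: [472.5, -186.5, 184.3]
ee_rot: [0.773, -0.634, 0.0, -0.0]
contact_force: [-0.2, -0.1, -0.2]
gripper_width: 85.4
grasp_force: 0.0
```

Run:
```python
from h import *
d,P=wrist("w7")
q=P[(P[...,2]>74)&(P[...,2]<110)&(np.hypot(P[...,0]-473,P[...,1]+187)<32)]; print(len(q),cv2.minEnclosingCircle(q[:,:2].astype(np.float32)),q.min(0),q.max(0))
```

```text
t 28.55 pos [ 472.5 -186.5  184.3] close-angle 11.33 down [ 0.  0. -1.] w 85.4 gf 0.0 F [-0.2 -0.1 -0.2] q [-0.06  0.23 -0.35 -0.   -1.    0.25]
2362 ((472.4736633300781, -187.2544403076172), 19.796218872070312) [ 452.89978387 -206.9399844    74.15563249] [ 492.21092879 -167.59055608   98.09762753]
```

Request:
servo_tool --pt "0 0.04 0 0 0 0 1" --pt "-0.005 0.1 0 0 0 0.008 1" --pt "-0.01 0.16 0 0 0 0.008 1" --pt "-0.01 0.16 0 0 0 0.008 1" --pt "-0.01 0.16 0 0 0 0.008 1" --pt "-0.01 0.16 0 0 0 0.008 1" --pt "-0.01 0.16 0 0 0 0.006 1" --pt "-0.01 0.16 0 0 0 0 1" --pt "-0.01 0.16 0 0 0 0 1" --pt "-0.008 0.16 0 0 0 0 1" --pt "0 0.16 0 0 0 0 1" --pt "0 0.1 0 0 0 0 1" --pt "0 0.05 0 0 0 0 1" --pt "0 0.024 0 0 0 0 1" --pt "0 0 0 0 0 0 1" --pt "0 0 0 0 0 0 1"

```text
clock: 30.6
position: [447.9, 338.6, 184.3]
ee_rot: [0.802, -0.598, -0.0, 0.0]
contact_force: [-0.2, -0.1, 0.8]
gripper_width: 85.3
grasp_force: 0.0
```

Run:
```python
from h import *
d,P=wrist("w8")
for a,b in ((105,128),(130,150),(50,78)):
    q=P[(P[...,2]>a)&(P[...,2]<b)&(np.hypot(P[...,0]-448,P[...,1]-340)<32)]; print(len(q),cv2.minEnclosingCircle(q[:,:2].astype(np.float32)),q.min(0),q.max(0))
```

```text
t 30.6 pos [447.9 338.6 184.3] close-angle 16.56 down [-0. -0. -1.] w 85.3 gf 0.0 F [-0.2 -0.1  0.8] q [ 0.94  0.32 -0.22 -0.   -1.03 -0.65]
363 ((447.10003662109375, 341.4298400878906), 11.950213432312012) [435.71771298 329.72763871 105.06492121] [458.81163764 347.17799161 127.97343576]
1302 ((446.7256774902344, 341.53472900390625), 11.718987464904785) [435.88486015 329.81610462 130.00201537] [458.10016323 353.22678702 145.67194013]
376 ((446.7969055175781, 341.58782958984375), 23.111495971679688) [424.40299314 318.92828938  50.13511039] [469.79316493 353.3578814   77.99306228]
```

Request:
servo_tool --pt "-0.003 0.009 0 0 0 0 1" --pt "0 0 -0.05 0 0 0 1" --pt "0 0 -0.1 0 0 0 1" --pt "0 0 -0.09 0 0 0 1" --pt "0 0 -0.04 0 0 0 1" --pt "0 0 -0.011 0 0 0 1" --pt "0 0 0 0 0 0 1" --pt "0 0 0 0 0 0 0" --pt "0 0 0 0 0 0 0" --pt "0 0 0 0 0 0 0" --pt "0 0 0 0 0 0 0" --pt "0 0 0 0 0 0 0" --pt "0 0 0 0 0 0 0" --pt "0 0 0 0 0 0 0" --pt "0 0 0 0 0 0 0"

```text
clock: 32.52
position: [447.2, 342.4, 97.6]
ee_rot: [0.802, -0.597, 0.0, -0.0]
contact_force: [-2.2, -1.3, 6.1]
gripper_width: 23.1
grasp_force: 55.7
```

Request:
servo_tool --pt "0 0 0.02 0 0 0 0" --pt "0 0 0.06 0 0 0 0" --pt "0 0 0.08 0 0 0 0" --pt "0 0 0.06 0 0 0 0" --pt "0 -0.04 0 0 0 0 0" --pt "0 -0.08 0 0 0 -0.006 0" --pt "0.003 -0.12 0 0 0 -0.01 0" --pt "0.003 -0.15 0 0 0 -0.01 0" --pt "0.004 -0.15 0 0 0 -0.01 0" --pt "0.004 -0.15 0 0 0 -0.01 0" --pt "0.004 -0.15 0 0 0 0 0" --pt "0.004 -0.15 0 0 0 0 0" --pt "0.004 -0.15 0 0 0 0 0" --pt "0.004 -0.14 0 0 0 0 0" --pt "0 -0.1 0 0 0 0 0" --pt "0 -0.06 0 0 0 0 0" --pt "0 -0.03 0 0 0 0 0" --pt "0 -0.015 0 0 0 0 0" --pt "0 0 0 0 0 0 0" --pt "0 0 0 0 0 0 0"

```text
clock: 35.02
position: [456.0, -102.8, 162.8]
ee_rot: [0.774, -0.633, -0.0, 0.0]
contact_force: [0.5, -0.2, -1.9]
gripper_width: 22.9
grasp_force: 55.2
```

Run:
```python
from h import *
st()
from bench import vision
s=vision.get_image("scene"); cv2.imwrite("pics/s8.png",cv2.resize(s["image"][150:340,80:300,::-1],None,fx=3,fy=3))
```

```text
t 35.02 pos [ 456.  -102.8  162.8] close-angle 11.39 down [-0.  0. -1.] w 22.9 gf 55.2 F [ 0.5 -0.2 -1.9] q [ 0.13  0.18 -0.47 -0.   -0.92  0.07]
```

View pics/s8.png

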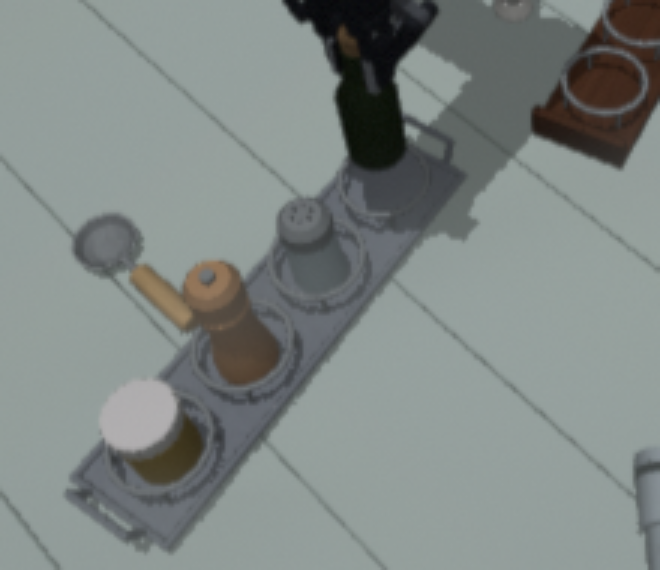

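The bottle hangs upright above the last hoop (385,185), and the other three are standing. Next I lower the bottle.

Request:
servo_tool --pt "0 0 -0.04 0 0 0 0" --pt "0 0 -0.06 0 0 0 0" --pt "0 0 -0.06 0 0 0 0" --pt "0 0 -0.03 0 0 0 0" --pt "0 0 -0.01 0 0 0 0" --pt "0 0 -0.005 0 0 0 0" --pt "0 0 -0.005 0 0 0 0" --pt "0 0 -0.003 0 0 0 0" --pt "0 0 -0.003 0 0 0 0" --pt "0 0 0 0 0 0 0"

```text
clock: 36.33
position: [456.0, -103.3, 98.1]
ee_rot: [0.774, -0.634, 0.0, -0.0]
contact_force: [-0.0, 0.9, -2.8]
gripper_width: 22.8
grasp_force: 55.2
```

Request:
servo_tool --pt "0 0 -0.002 0 0 0 0" --pt "0 0 -0.002 0 0 0 0" --pt "0 0 0 0 0 0 0"

```text
clock: 36.7
position: [456.2, -103.3, 97.5]
ee_rot: [0.774, -0.634, 0.0, -0.0]
contact_force: [-1.8, -0.2, 4.8]
gripper_width: 22.9
grasp_force: 56.5
```

Contact. I'll release the bottle, rise, and move away to the left.

Request:
servo_tool --pt "0 0 0 0 0 0 0.3" --pt "0 0 0 0 0 0 0.7" --pt "0 0 0 0 0 0 1" --pt "0 0 0 0 0 0 1" --pt "0 0 0 0 0 0 1" --pt "0 0 0 0 0 0 1" --pt "0 0 0 0 0 0 1" --pt "0 0 0.05 0 0 0 1" --pt "0 0 0.12 0 0 0 1" --pt "0 0 0.12 0 0 0 1" --pt "0 0 0.1 0 0 0 1" --pt "0 0.08 0 0 0 0 1" --pt "0 0.12 0 0 0 0 1" --pt "0 0.14 0 0 0 0 1" --pt "0 0.14 0 0 0 0 1" --pt "0 0.08 0 0 0 0 1" --pt "0 0 0 0 0 0 1" --pt "0 0 0 0 0 0 1"

```text
clock: 38.95
position: [455.8, 64.4, 213.8]
ee_rot: [0.774, -0.634, -0.0, 0.0]
contact_force: [-0.9, -0.1, 0.2]
gripper_width: 85.5
grasp_force: 0.0
```

Run:
```python
from h import *
st()
from bench import vision
s=vision.get_image("scene"); cv2.imwrite("pics/s9.png",cv2.resize(s["image"][130:340,80:340,::-1],None,fx=2.5,fy=2.5))
```

```text
t 38.95 pos [455.8  64.4 213.8] close-angle 11.34 down [-0. -0. -1.] w 85.5 gf 0.0 F [-0.9 -0.1  0.2] q [ 0.49  0.12 -0.4  -0.   -1.05 -0.3 ]
```

View pics/s9.png

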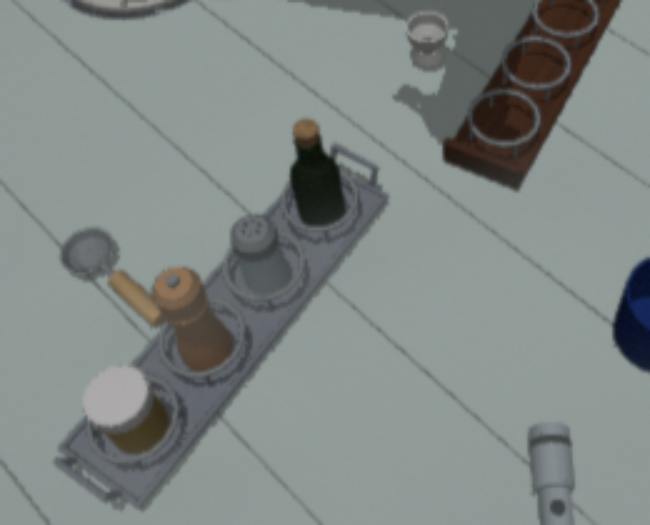

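All four stand upright inside their hoops: bottle (320,205), shaker (262,270), mill (203,345) and jar (135,420). The gripper is clear of them.

```bash
python3 -c "
from bench import arm; print(arm.job_done())"
```

```text
the job is handed in; nothing more can be done
None
```

The bottle, shaker, mill and jar now stand released and upright in the metal rack's hoops, in their original left-to-right order, and the job was handed in at about 39 s.

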